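# Lock the kettle tripod's leg at its length ring

## Task

The kettle tripod lies folded beside the jiko, its middle leg at full length with the cam lever open: push that sliding leg in against its spring until the edge of its collar is level with the raised ring on the tube (within 5 mm), and while holding it there squeeze the cam lever fully shut, towards the upright thumb plate. The spring pushes the leg out again if you let go, so finish still gripping thumb plate and lever together, lever shut and leg at the ring, and leave the poker and the lighter lying beside it where they are.

Things in the scene. Friction and masses are not known exactly. Their poses are not given: they have to be found in the camera images.
- tripod: Fixed kettle tripod lying flat, hub to the robot's right. x runs along its middle leg from hub to foot, z up; origin on the floor under that leg's axis. Hub 72 mm across, 44 high, at x -210 mm; bare 18 mm tube, axis 22 mm up, runs from hub into the sliding leg. Two fixed side legs, up to 28 mm high, splay 0.3 rad either side, to 424 mm from the hub centre. Place and yaw vary.
- mark: Length mark: raised dark steel ring 32 mm across, 4 mm thick, round the bare tube between hub and collar; fixed, its place along the tube varies. Axes as the tripod's; origin on the floor below the ring's collar-side face (ring lies at x -4 to 0 mm). Only a mark: it does not stop the collar, which would slide over it.
- leg: Sliding leg: steel collar, round leg, and an upright thumb plate on the collar; axes as the tripod's. Origin on the floor below the middle of the collar's hub-side edge, the edge to bring level with the mark (origins then coincide). In mm: collar x 0 to 60, y -17 to 17, z 4 to 40; thumb plate x 5 to 55, y 5 to 10, z 38 to 88; round leg 26 thick, rubber foot 34 thick, to x 225.
- ear (a point): Middle of the foot-side face of the push ear, a flat wing of the thumb plate square across at its hub end, moves with the leg, axes as leg. In the leg frame it spans x 3 to 8, y 5 to 60, z 46 to 84 mm; this point is x 8, y 35, z 65. A finger standing on the +y side of the plate, moved to -x, bears on this face and pushes the leg in; the spring keeps the ear against it.
- lever: Cam lever: flat black paddle 44 mm long (along the leg), 5 thick, 46 tall, on the collar across from the thumb plate, moves with the leg. Origin at its hinge (x 30, y -7.5, z 42 mm of the leg frame); x along the leg, z up the paddle. Open it leans 0.5 rad away from the plate, top edge 32 mm from the leg's mid-plane; shut it is upright, outer face at y -10: 20 mm over plate and lever.
- leg_axis (a point): Point on the sliding leg's axis at the collar's hub-side edge, 22 mm above leg's origin. The leg slides only along x, towards the hub, at most 105 mm from full length, where it starts. A spring of 5 to 6 N, with 1 N friction, pushes it back out unless it is held; the shut lever does not take this load.
- lever_top (a point): Middle of the cam lever's free top edge, 46 mm from the hinge. The lever turns only about its hinge, from 0.5 rad leaning out (open; starts there or up to 0.05 rad less) to upright (shut, end stop). It stays where left and is stiff: it takes about 5 N at this edge to turn, so a light touch does not shut it; a 20 N squeeze of plate and lever does.
- poker: Steel poker with a ring handle, 420 mm long, 10 mm thick, lying loose along the far side of the tripod, bystander; its x axis runs along it, origin about its middle.
- lighter: Gas lighter, about 190 mm long, 24 mm high, lying loose on the robot's side of the tripod, bystander; x along it, origin near its middle.

How it is judged:
By the outcome, as a careful person would: the job done as asked, in the order asked, and still so for the second after the job is handed in, while the arm keeps its last pose, push and grip.
It also fails if it takes over 35 s, if anything falls off the work surface, if the arm or the gripper's body presses on something with over 40 N, if the wrist force passes 120 N, or if a joint passes its speed limit or range.

## Robot

A 7-joint arm with a two-finger parallel gripper is mounted at the origin on the work surface. World frame = base frame: x ahead of the robot, y to its left, z up, the work surface at z = 0. Lengths are in mm, angles in rad, forces in N, time in s.
With the tool pointing down it reaches from about 350 to 900 mm from the base axis. Payload 19.9 kg.
Tool frame: the origin (TCP) lies between the finger pads; the fingertips stand 11 mm ahead of it and the grasp point (between the pads) lies 8 mm behind it; z points along the fingers, y is the direction in which the jaws open and shut (so a half turn about z gives the same grasp; the last joint's range is limited). The gripper opens to 85 mm and grips with 20 to 120 N. Pads are 22 mm wide; open, the fingers measure 114 mm over their backs; the gripper's body (76 mm by 85 mm) begins 54 mm behind the grasp point. The pads swing forward as they close: fully open they stand 13 mm farther back than shut.
Start: joints at [-1.268, 0.417, -0.01, 1.614, 0.005, 1.111, -0.053], TCP at [211.244, 588.199, 242.26] pointing down, gripper open.
Joint ranges: [-2.81, 2.81], [-0.39, 2.02], [-1.27, 1.25], [0.06, 2.57], [-1.19, 4.33], [0.19, 2], [-2.82, 2.82]. Speed limits (rad/s): [1.89, 1.89, 2.39, 2.39, 3.01, 3.01, 3.01].

## Interface

Orientations are given as a 3x3 rotation matrix whose columns are the frame's x, y, z axes.
In Python, from workcell import manip gives the robot as it stands. The module is installed in compiled form; this text tells all that it offers. Calls block until the motion is done:
- manip.goto(position, orientation): joint-space move of the TCP to a pose.
- manip.line_to(position, attitude=None, rate=150, guard=None): straight line of the TCP; attitude=None keeps the orientation; rate is the mean speed in mm/s. With guard (N) it stops when the force on the tool has changed by that much, and returns True; else False.
- manip.goto_joints(angles): joint-space move.
- manip.set_gripper(opening): finger opening in mm; the grip force is fixed at half the most; returns when the fingers have stopped.
- manip.dwell(seconds).
- manip.inverse_kinematics(position, orientation): joint angles nearest the present ones, or None.
- manip.get_image(name): name is "side" or "top"; returns a dict with "pixels" (420x560x3 uint8, red, green, blue), "K" (3x3 intrinsics, pixels), "k1" (the pictures are not rectified: a ray, as slopes to the right and down, at radius r is drawn at 1 + k1 r^2 times it, then the intrinsics apply), "origin" and "orientation" of the camera in the world. Camera axes: x right, y down, z forward; pixel columns grow to the right and rows downward; lengths in mm; the calibration is good to about 2 mm. A picture is of the moment at which its call begins. There is no depth.
A pose or a line that the arm cannot do raises manip.Unreachable and nothing moves.
- manip.finish_job(): hands the job in, once; it reports no verdict.
Readings, each from a call of its own:
- manip.current_clock(): time.
- manip.current_joint_positions(): joint angles.
- manip.current_joint_velocities(): joint speeds.
- manip.current_joint_efforts(): joint torques, N m.
- manip.current_position(): TCP position.
- manip.current_eef_rot(): TCP orientation.
- manip.current_wrist_force(): force on the tool from outside, world axes, zero at the start.
- manip.current_ft_torque(): the same for the moment, N m.
- manip.current_grip_width(): finger opening in mm.
Only numpy, scipy, OpenCV 4.12 (cv2) and the standard library are available. Lean on these libraries where they do the work, as an engineer would, in place of code of your own. Each camera call takes 0.05 s, during which the arm holds its last target. There are 200 camera calls.

## Working session

There is one attempt and no reset: what is moved stays moved. The work goes in short steps, each a Python script; the robot and the scene stay as the last script left them, time stands still between calls to the robot, and variables do not carry over. Pictures are saved under pics/ and viewed, about 8 in all and at most 12, crops included, and the job is handed in when it is done.

```bash
mkdir -p pics; cat > h.py <<'E'
import numpy as np, cv2
from workcell import manip
def cam(n,f=None):
    d=manip.get_image(n)
    if f: cv2.imwrite('pics/'+f,d['pixels'][:,:,::-1])
    return d
def ray(d,u,v):
    K=np.array(d['K']);k=d['k1']
    D=np.array([k,0,0,0],float)
    p=cv2.undistortPoints(np.array([[[u,v]]],float),K,D)[0,0]
    return np.array(d['origin'],float),np.array(d['orientation'])@np.array([p[0],p[1],1.])
def plane(d,u,v,z):
    o,r=ray(d,u,v); return o+r*(z-o[2])/r[2]
def proj(d,P):
    R=np.array(d['orientation']);t=-R.T@np.array(d['origin'],float)
    return cv2.projectPoints(np.array(P,float).reshape(-1,1,3),R.T.copy(),t,np.array(d['K'],float),np.array([d['k1'],0,0,0],float))[0][:,0]
E
python3 - <<'E'
from h import *
for n in('top','side'):
    d=cam(n,n+'0.png'); print(n,np.round(d['K'],1).tolist(),d['k1'],np.round(d['origin'],1),np.round(d['orientation'],3).tolist())
print(manip.current_eef_rot(),manip.current_clock())
E
```

```text
top [[527.7, 0.0, 280.6], [0.0, 527.7, 199.8], [0.0, 0.0, 1.0]] -0.09466799088954411 [382.5  18.7 993.6] [[-0.126, -0.971, 0.203], [-0.992, 0.123, -0.027], [0.001, -0.205, -0.979]]
side [[439.4, 0.0, 287.7], [0.0, 439.4, 211.4], [0.0, 0.0, 1.0]] 0.007987075517704768 [401.8 495.5 476.1] [[-0.949, -0.176, 0.261], [-0.314, 0.572, -0.758], [-0.016, -0.801, -0.598]]
[[-9.41146516e-01  3.37998731e-01 -3.04651734e-04]
 [ 3.37998857e-01  9.41145872e-01 -1.10497770e-03]
 [-8.67593366e-05 -1.14291785e-03 -9.99999343e-01]] 0.1
```

View pics/top0.png

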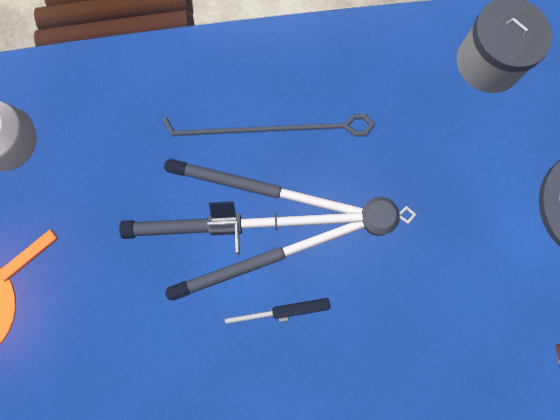

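View pics/side0.png

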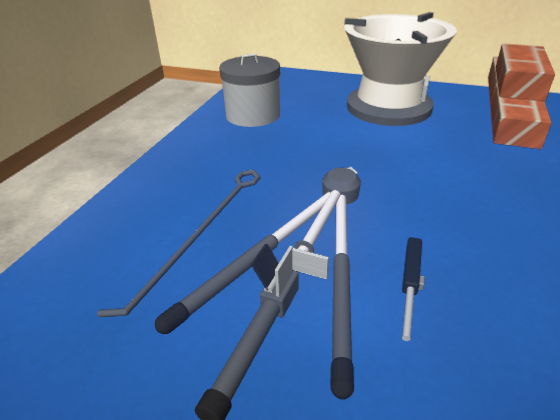

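The top view shows the hub at (380,216), ring at (276,221), collar near (240,224), ear going down to (237,250), lever paddle at (222,212) and foot at (127,229). The side view agrees. Next I'm zooming in.

```bash
python3 - <<'E'
import cv2
a=cv2.imread('pics/top0.png')[190:265,195:295]; b=cv2.imread('pics/side0.png')[230:320,240:340]
cv2.imwrite('pics/c.png',cv2.hconcat([cv2.resize(a,(400*1,300),interpolation=cv2.INTER_CUBIC),cv2.resize(b[:75],(400,300),interpolation=cv2.INTER_CUBIC)]))
E
python3 - <<'E'
from h import *
d=cam('top');h=cv2.cvtColor(d['pixels'],cv2.COLOR_RGB2HSV)
m=((h[:,:,1]<110)).astype(np.uint8)
# hub, foot, leg profile: mid row of non-blue along columns
for c in (375,380,385,340,320,300,290,276,262,250,190,175,160,145,128,124):
    r=np.where(m[205:245,c])[0]+205; print(c,r.min() if len(r) else None,r.max() if len(r) else None,end=' | ')
print(); r=226; print('row226 non-blue cols',np.where(m[229])[0][[0]], 'hub', [np.where(m[216,330:])[0][0]+330,(np.where(m[205,330:440])[0]+330)[[0,-1]]])
print('gray ring row', [(c,d['pixels'][r,c].tolist()) for r in (216,) for c in range(270,283)])
for r in (220,222): print([int(d['pixels'][r,c].mean()) for c in range(228,285)])
E
```

```text
375 205 234 | 380 205 234 | 385 205 233 | 340 205 236 | 320 205 243 | 300 215 244 | 290 216 244 | 276 214 229 | 262 218 227 | 250 218 227 | 190 220 232 | 175 220 233 | 160 221 234 | 145 222 234 | 128 222 236 | 124 221 236 | 
row226 non-blue cols [48] hub [np.int64(330), array([330, 395])]
gray ring row [(270, [81, 123, 199]), (271, [79, 123, 199]), (272, [75, 118, 194]), (273, [77, 119, 196]), (274, [89, 115, 160]), (275, [103, 106, 123]), (276, [97, 108, 133]), (277, [91, 119, 180]), (278, [89, 123, 186]), (279, [93, 121, 174]), (280, [96, 124, 175]), (281, [105, 132, 183]), (282, [109, 135, 185])]
[149, 166, 169, 164, 146, 149, 166, 159, 101, 115, 118, 101, 63, 233, 239, 239, 241, 241, 242, 242, 243, 243, 243, 243, 244, 244, 244, 245, 245, 245, 245, 245, 245, 245, 246, 246, 247, 246, 246, 247, 246, 246, 246, 246, 247, 247, 232, 132, 116, 244, 247, 247, 248, 247, 248, 247, 248]
[223, 223, 224, 227, 225, 224, 224, 208, 225, 111, 111, 104, 68, 242, 248, 247, 248, 248, 247, 248, 248, 248, 248, 247, 248, 247, 248, 248, 247, 248, 247, 248, 248, 248, 248, 248, 248, 248, 248, 247, 247, 247, 247, 247, 247, 247, 243, 137, 117, 242, 245, 245, 245, 244, 245, 244, 245]
```

View pics/c.png

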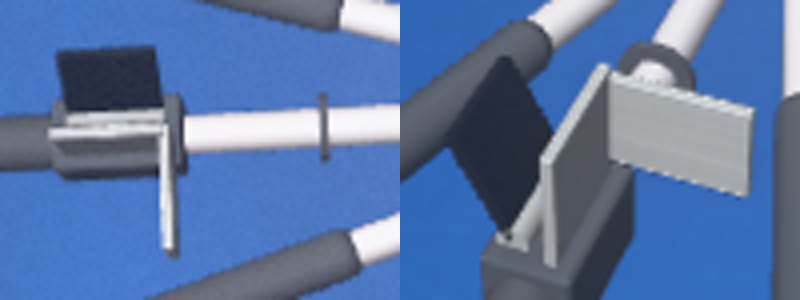

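```bash
cat >> h.py <<'E'
def axis(d):
    h=cv2.cvtColor(d['pixels'],cv2.COLOR_RGB2HSV); m=h[:,:,1]<110
    P=[]
    for c in list(range(135,190,3))+list(range(246,272,2))+list(range(281,310,2)):
        y=int(round(228.5-.046*(c-124)))   # row near axis
        a=y
        while m[a-1,c]: a-=1
        b=y
        while m[b+1,c]: b+=1
        if b-a<18: P.append(plane(d,c,(a+b)/2,22))
    P=np.array(P)
    vx,vy,x,y=cv2.fitLine(P[:,:2].astype(np.float32),cv2.DIST_HUBER,0,.01,.01).ravel()
    u=np.array([vx,vy]); u*=np.sign(u[1]); n=np.array([-u[1],u[0]]) # leg +x, +y
    return np.array([x,y]),u,n,np.abs((P[:,:2]-[x,y])@n).max()
E
python3 - <<'E'
from h import *
d=cam('top'); s=cam('side')
p,u,n,e=axis(d); print(p,u,n,e)
f=lambda P:np.round([(P[:2]-p)@u,(P[:2]-p)@n],1)
print('ring face',f(plane(d,274.4,220,35)),'ring mid top',f(plane(d,275.5,221.5,30)))
print('collar top edge',f(plane(d,240.3,231,40)),'tube jct',f(plane(d,240.6,222,31)))
for nm,uv,z in(('plate top foot',(207.5,223),88),('ear tip',(238,252.5),84),('levertop',(222,202),82.3)): print(nm,f(plane(d,*uv,z)))
# side ring & ear
for nm,uv,z in(('ear topright corner',(428/2,0),84),):pass
b=lambda x,y:(240+(x-400)/4,230+y/4)
print('side ear tip top',f(plane(s,*b(752,108),84)),'plate top foot',f(plane(s,*b(545,158),88)),'ring top',f(plane(s,*b(655,45),38)))
gh=d['pixels'].astype(int); m=((gh.max(2)-gh.min(2)<45)&(gh.max(2)<140)).astype(np.uint8); m[:,:355]=0;m[:,405:]=0;m[:185]=0;m[245:]=0
M=cv2.moments(m,True); print('hub',m.sum(),f(plane(d,M['m10']/M['m00'],M['m01']/M['m00'],40)))
E
```

```text
[551.03845  89.44885] [0.07255059 0.99736476] [-0.99736476  0.07255059] 0.8473799641326711
ring face [-81.4  -0.4] ring mid top [-83.3   1.6]
collar top edge [-18.3  17.5] tube jct [-18.9  -0.7]
plate top foot [35.   7.8]
ear tip [-15.8  61.5]
levertop [  9.2 -29.4]
side ear tip top [-16.   59.1] plate top foot [33.8  7.2] ring top [-84.1  -0.3]
hub 1125 [-276.1    3.4]
```

```bash
cat >> h.py <<'E'
p0=np.array([551.04,89.45]); u=np.array([.07255,.99736]); n=np.array([-u[1],u[0]])
def W(s,t,z): return np.r_[p0+s*u+t*n,z]
def S(): P=manip.current_position(); return np.round([(P[:2]-p0)@u,(P[:2]-p0)@n,P[2]],2)
def Fl(): F=np.array(manip.current_wrist_force()); return np.round([F[:2]@u,F[:2]@n,F[2]],1)
def Rt(sg):
    y=np.r_[n*sg,0]; z=np.array([0,0,-1.]); return np.stack([np.cross(y,z),y,z],1)
def foot(d):
    h=cv2.cvtColor(d['pixels'],cv2.COLOR_RGB2HSV); r=[]
    v=d['pixels'].max(2)  # black foot: low max channel vs blue
    out=[]
    for k in range(-3,4):
        row=int(round(228.5))+k; c=100
        b=d['pixels'][row,:,2].astype(float); hi=np.median(b[95:112]); 
        j=np.where(b[95:240]<hi*.6)[0][0]+95
        out.append(j-1+(b[j-1]-hi*.6)/(b[j-1]-b[j]+1e-9))
    c=np.median(out); return c,(plane(d,c,228.5,22)[:2]-p0)@u
E
python3 - <<'E'
from h import *
print('foot',foot(cam('top')))
s0=-19.3
best=None
for sg in(1,-1):
    q=manip.inverse_kinematics(W(s0+34,0,160),Rt(sg)); print(sg,None if q is None else np.round(q,2))
    if q is not None:
        c=np.abs(np.array(q)-manip.current_joint_positions()).max()
        if best is None or c<best[0]: best=(c,sg)
sg=best[1]; print(sg,manip.current_grip_width())
manip.goto(W(s0+34,0,160),Rt(sg)); print(S(),Fl())
print(manip.line_to(W(s0+34,0,58),rate=60,guard=8),S(),Fl(),manip.current_clock())
cam('side','s1.png');cam('top','t1.png')
a=cv2.imread('pics/s1.png')[170:345,180:380];b=cv2.imread('pics/t1.png')[130:305,110:310]
cv2.imwrite('pics/c1.png',cv2.resize(cv2.hconcat([a,b]),(800,350)))
E
```

```text
foot (np.float64(119.38214285713603), np.float64(209.97208478894174))
1 [ 0.56  0.65 -1.08  1.82  0.66  1.08  2.29]
-1 [-0.69  0.45  0.57  1.86 -0.3   0.91 -0.05]
-1 85.57174734165184
[ 15.95   0.19 160.01] [ 0.1 -0.2 -0.4]
False [14.74 -0.16 58.27] [-0.1  0.1  0.2] 4.2917
```

View pics/c1.png

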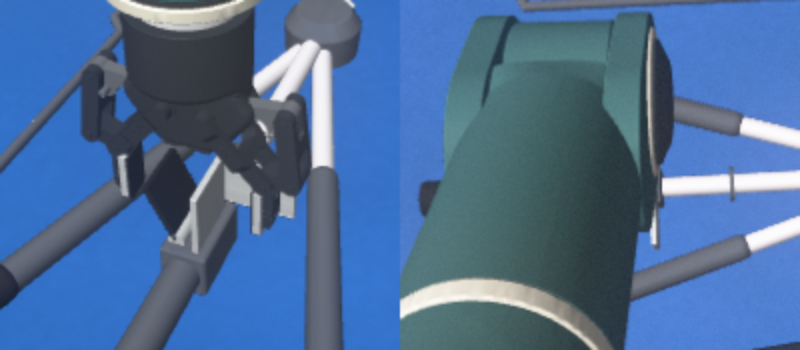

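Side view: the finger at (260,210) stands on the +y side of the plate with the ear behind it, and the other finger at (125,175) is outside the lever. Contact is next, then the push.

```bash
python3 - <<'E'
from h import *
g=manip.line_to(W(-25,0,58),rate=25,guard=3); c=S(); print('contact',g,c,Fl())
# pad half width 11 -> ear face s; leg origin = face-8
print('implied leg s', c[0]-11-8)
manip.line_to(W(c[0]-50,0,58),rate=50); manip.dwell(.3); print(S(),Fl(),manip.current_clock())
d=cam('top','t2.png'); cam('side','s2.png')
try: print(foot(d))
except Exception as e: print(e)
a=cv2.imread('pics/s2.png')[140:340,170:370];b=cv2.imread('pics/t2.png')[130:330,110:310]
cv2.imwrite('pics/c2.png',cv2.resize(cv2.hconcat([a,b]),(800,400)))
E
```

```text
contact True [-2.1   0.07 57.87] [ 3.9 -0.6  2.7]
implied leg s -21.1
[-51.7    0.15  57.8 ] [ 4.8 -1.2 -3.4] 6.675
(np.float64(146.2736842105215), np.float64(158.89749457111563))
```

View pics/c2.png

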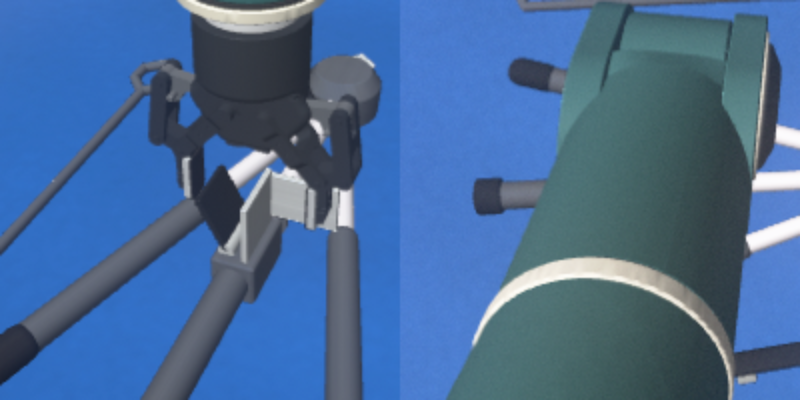

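The foot moved by about 50 mm, so the leg is following the finger. About 12 mm remains; then I'll check the foot and squeeze.

```bash
python3 - <<'E'
from h import *
manip.line_to(W(-63.5,0,58),rate=30); manip.dwell(.3); print(S(),Fl(),foot(cam('top')),'expect 146.5')
for w in (60,35):
    manip.set_gripper(w); print(w,manip.current_grip_width(),S(),Fl())
manip.set_gripper(0); manip.dwell(.4)
d=cam('top','t3.png');print(manip.current_grip_width(),S(),Fl(),foot(d),manip.current_clock())
cam('side','s3.png')
a=cv2.imread('pics/s3.png')[140:340,170:370]
cv2.imwrite('pics/c3.png',cv2.resize(a,(600,600),interpolation=cv2.INTER_CUBIC))
E
```

```text
[-63.3    0.13  57.92] [ 6.   0.3 -3.2] (np.float64(152.66355140186295), np.float64(146.82077880688794)) expect 146.5
60 60.05747219928107 [-63.29  -0.55  58.44] [ 5.1 -0.5  2.7]
35 35.12907224007729 [-63.34  -1.34  58.87] [ 4.6 -4.3  5.3]
18.378222521329747 [-63.29   0.1   58.83] [ 4.7 11.2 19.7] (np.float64(152.64423076922458), np.float64(146.85726309817542)) 9.15
```

View pics/c3.png

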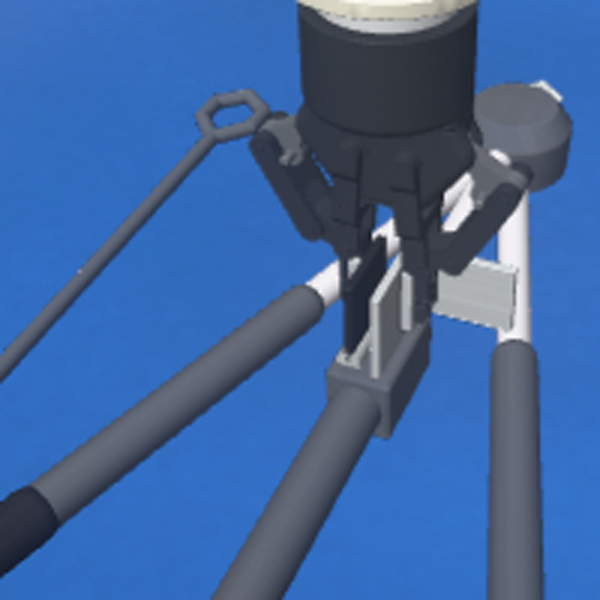

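Grip reads 18.4 mm, the lever looks upright and parallel to the plate, and the foot reading matches the target. I'll do a last bystander and steadiness check, then hand in.

```bash
python3 - <<'E'
from h import *
manip.dwell(.5); d=cam('top'); s=cam('side')
a=cv2.imread('pics/side0.png')[:,:,::-1].astype(int); b=s['pixels'].astype(int); D=np.abs(a-b).max(2)>60
print('poker diff',D[200:320,95:205].sum(),'lighter diff',D[235:345,395:430].sum())
print(foot(d),manip.current_grip_width(),S(),Fl(),manip.current_clock())
L=-81.5
print('lever foot top edge pred (y-10,-5), plate(5,10):',((proj(s,[W(L+52,-10,88),W(L+52,-5,88),W(L+55,5,88),W(L+55,10,88)])-[170,140])*3).round().tolist())
manip.finish_job()
E
```

```text
poker diff 0 lighter diff 0
(np.float64(152.64705882352308), np.float64(146.85192270463546)) 18.201539682507853 [-63.28   0.08  58.82] [ 5.5 11.2 19. ] 9.8
lever foot top edge pred (y-10,-5), plate(5,10): [[340.0, 288.0], [350.0, 291.0], [368.0, 300.0], [378.0, 303.0]]
the job is handed in; nothing more can be done
```

I pushed the sliding leg in about 62 mm with a finger on the push ear, then squeezed the cam lever shut while holding it there. I handed the job in at 9.8 s on the robot's clock, still gripping plate and lever.

**Leg at the ring:** The foot's image position puts the collar edge at about -81.3 mm along the leg, and the finger's contact position puts it at about -82.3 mm. The ring face measured about -81.5 mm, so the edge should be level within 1–2 mm. The arm hid the collar and ring from the cameras at the end, so this is worked out from the foot and the finger, not seen directly.

**Lever shut:** The picture shows the lever upright and parallel to the thumb plate. A predicted shut position for its top edge fits that picture.

**Steadiness:** The foot did not move over the last half second. The spring pushed back with about 5 N.

**Poker and lighter:** The parts of the side view I compared, covering the poker's rod and the lighter, matched the starting picture.

**Readings that disagreed:**
- The gripper reads 18.2 mm where plate and shut lever should measure 20 mm. I take this as pad give or sensor offset.
- The wrist shows about 19 N upward and 11 N sideways from the squeeze. That is well below the 120 N limit, but I did not find the cause.

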